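# Take up the end float of a sanding drum

### The job

The sanding drum is loose endways on its shaft. Loosen the winged set screw on the shaft collar, slide the collar along the shaft until it bears on the drum's hub with a gentle push of about 10 N against the spring washer, and tighten the set screw fully again while holding it there, so that the collar keeps the drum lightly loaded. Then let go; never ram the drum, and leave the things lying around where they are.

Things in the scene. Friction and masses are not known exactly. Their poses are not given: they have to be found in the camera images.
- sander: Fixed drum sander: green base plate, grey motor, level steel shaft 20 mm thick, axis 120 mm above the table. Origin on the table under the shaft; z up, +y along the shaft from its free end (y = -60 mm) to drum flank (55 mm radius, y about 137) and motor (y from 238). Base plate y = 115 to 415 mm, 170 wide. Place and yaw vary.
- collar: Steel shaft collar, 44 mm in diameter, 24 mm wide; origin on the shaft axis at mid width, axes those of the sander. It only slides along the shaft (no turning): about 1.5 N of drag with the screw loose, firmly held (50 N or more) with it tight. The set screw stands upright on its top, 22 mm above the shaft axis.
- screw_grip (a point): Grip point on the set screw's upright axis, 45 mm above the shaft axis. Its wing is an upright steel bar, 30 mm long (own x), 10 mm thick (own y), 26 mm tall, topping out 11 mm above this point. The point turns with the screw. Grip across the thickness from above; the collar can be dragged by the gripped wing.
- set_screw (a joint): Turn of the set screw, rad: 0 = fully tight (firm stop), grows anticlockwise seen from above as it loosens, to a stop at 1.7. Starts tight, at 0 to 0.1. Free of the shaft above 0.65 (loosen past that), clamps ever harder below; retightened means under 0.25. Takes 0.1 to 0.25 N m, stays where left. Wing's long axis has this yaw relative to the sander's x.
- drum: Sanding drum (110 mm) with a steel hub boss, 34 mm thick, 52 mm out of its flank. Frame: nominal boss end face on the shaft axis (sander y = 85 mm). Shims vary: the real face is up to 12 mm off along y; find it by touch or sight. A spring washer lets it give in +y, 6 N per mm, up to 6 mm. Over 22 N from the collar is ramming; 5 to 16 N must remain at the end.
- spanner: A loose steel spanner, 170 mm long, on the table near the sander; leave it.
- sleeve: A loose spare abrasive sleeve, a ring 90 mm in diameter and 60 mm tall, on the table; leave it.
- wax_tin: A loose metal tin, 72 mm in diameter and 50 mm tall, on the table; leave it.
- blank: A loose turned wood blank, 52 mm in diameter and 100 mm tall, standing on the table; leave it.

How it is judged:
By the outcome, as a careful person would: the job done as asked, in the order asked, and still so for the second after the job is handed in, with the robot touching nothing.
It also fails if it takes over 54 s, if anything falls off the work surface, if the arm or the gripper's body presses on something with over 40 N, if the wrist force passes 120 N, or if a joint passes its speed limit or range.

### The arm

A 7-joint arm with a two-finger parallel gripper is mounted at the origin on the work surface. World frame = base frame: x ahead of the robot, y to its left, z up, the work surface at z = 0. Lengths are in m, angles in rad, forces in N, time in s.
With the tool pointing down it reaches from about 0.35 to 0.9 m from the base axis. Payload 19.9 kg.
Tool frame: the origin (TCP) lies between the finger pads; the fingertips stand 19 mm ahead of it and the grasp point (between the pads) is the TCP; z points along the fingers, y is the line along which they close (so a half turn about z gives the same grasp; the last joint's range is limited). The gripper opens to 94 mm and grips with 3 to 60 N. Pads are 16 mm wide; open, the fingers measure 119 mm over their backs; the gripper's body (75 mm by 177 mm) begins 78 mm behind the grasp point.
Start: joints at [-1.323, 0.417, -0.01, 1.614, 0.005, 1.111, -0.053], TCP at [0.179, 0.599, 0.224] pointing down, gripper open.
Joint ranges: [-2.81, 2.81], [-0.39, 2.02], [-1.27, 1.25], [0.06, 2.57], [-1.19, 4.33], [0.19, 2], [-2.82, 2.82]. Speed limits (rad/s): [1.89, 1.89, 2.39, 2.39, 3.01, 3.01, 3.01].

### API

Orientations are given as a 3x3 rotation matrix whose columns are the frame's x, y, z axes.
In Python, from rig import robot gives the robot as it stands. Calls block until the motion is done:
- robot.move_ptp(position, orientation): joint-space move of the TCP to a pose.
- robot.move_linear(position, velocity=0.15, frame=None, threshold=None): straight line of the TCP; frame=None keeps the orientation; velocity is the mean speed in m/s. With threshold (N) it stops when the force on the tool has changed by that much, and returns True; else False.
- robot.goto_joints(angles): joint-space move.
- robot.gripper_to(opening): finger opening in m; the grip force is fixed at half the most; returns when the fingers have stopped.
- robot.pause(seconds).
- robot.ik(position, orientation): joint angles nearest the present ones, or None.
- robot.get_state(): the state.
- robot.grab_frame(name): name is "side" or "top"; returns the picture (400x640x3 uint8, red, green, blue); there is no depth.
- robot.camera_info(name): a dict with "fx", "fy", "cx", "cy" (pixels), "dist" ([k1, k2, p1, p2, k3] as OpenCV has them; the pictures are not rectified), "rvec" (rotation vector, rad) and "tvec" (3), from world to camera coordinates, as OpenCV has them. Camera axes: x right, y down, z forward; pixel columns grow to the right and rows downward; lengths in m; the calibration is good to about 2 mm. A picture is of the moment at which its call begins. camera_info takes no time and is no camera call.
A pose or a line that the arm cannot do raises robot.PlanningError and nothing moves.
- robot.sign_off(): hands the job in; it is judged then, once.
The state is a dict: "time": time; "qpos": joint angles; "joint_vel": joint speeds; "effort": joint torques, N m; "ee_pos": TCP position; "tool_rot": TCP orientation; "force": force on the tool from outside, world axes, zero at the start; "moment": the same for the moment, N m; "opening": finger opening in m; "grasp_force": force on a finger pad.
Only numpy, scipy, OpenCV 4.12 (cv2) and the standard library are available. Lean on these libraries where they do the work, as an engineer would, in place of code of your own. Each camera call takes 0.05 s, during which the arm holds its last target. There are 200 camera calls.

## Working session

There is one attempt and no reset: what is moved stays moved. The work goes in short steps, each a Python script; the robot and the scene stay as the last script left them, time stands still between calls to the robot, and variables do not carry over. Pictures are saved under pics/ and viewed, at most 10 in all, crops included, and the job is handed in when it is done.

```bash
ls; mkdir -p pics; python3 - <<'E'
from rig import robot
import cv2
for n in("side","top"):
    f=robot.grab_frame(n); cv2.imwrite(f"pics/{n}0.png",f[:,:,::-1]); print(robot.camera_info(n))
s=robot.get_state();print(s["time"],s["ee_pos"],s["tool_rot"],s["force"])
E
```

```text
pics
{'fx': 490.6133669790592, 'fy': 490.6133669790592, 'cx': 315.2625571141434, 'cy': 201.4824493199444, 'dist': array([-0.08528054,  0.        ,  0.        ,  0.        ,  0.        ]), 'rvec': array([ 2.20573513, -0.19939901,  0.11014523]), 'tvec': array([-0.59186475,  0.06223764,  1.04651523])}
{'fx': 447.05705921251916, 'fy': 447.05705921251916, 'cx': 319.44932082512776, 'cy': 200.82470148043265, 'dist': array([-0.06423919,  0.        ,  0.        ,  0.        ,  0.        ]), 'rvec': array([ 2.15522273, -2.13390335,  0.17057906]), 'tvec': array([-0.14717736,  0.56336466,  0.75882067])}
0.1 [0.17853005 0.59864413 0.22391042] [[-9.58311581e-01  2.85725173e-01 -1.97351818e-04]
 [ 2.85725222e-01  9.58311033e-01 -1.03068142e-03]
 [-1.05367203e-04 -1.04410233e-03 -9.99999449e-01]] [-0.00556233 -1.10071618 -0.37234958]
```

View pics/side0.png

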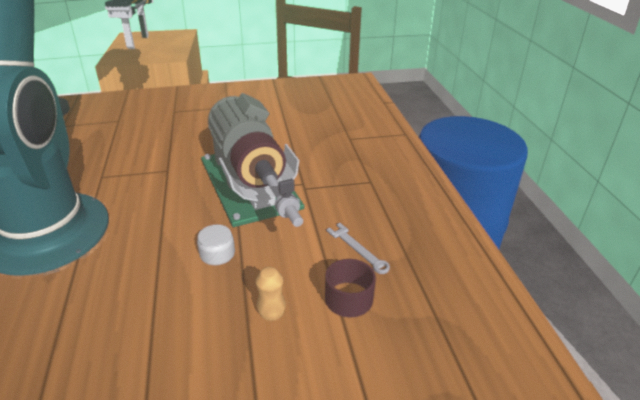

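View pics/top0.png

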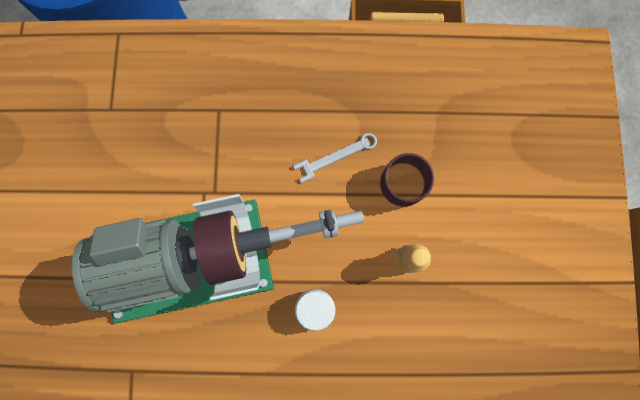

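Side view: the sander is centred near (255,165), with the shaft tip near (297,220). Top view: shaft runs from (270,238) to (362,216), collar and wing near (329,223), and the loose items are clear of the shaft. I'll zoom in on both.

```bash
python3 - <<'E'
import cv2,numpy as np
a=cv2.imread("pics/top0.png")[190:290,230:380]; b=cv2.imread("pics/side0.png")[140:235,200:320]
cv2.imwrite("pics/c.png",cv2.resize(a,(780,520),interpolation=cv2.INTER_CUBIC))
cv2.imwrite("pics/d.png",cv2.resize(b,(720,570),interpolation=cv2.INTER_CUBIC))
E
cat > h.py <<'E'
import cv2,numpy as np
from rig import robot
def ray(n,px):
    c=robot.camera_info(n);K=np.array([[c["fx"],0,c["cx"]],[0,c["fy"],c["cy"]],[0,0,1]])
    R=cv2.Rodrigues(c["rvec"])[0];o=-R.T@c["tvec"]
    u=cv2.undistortPoints(np.array([[px]],float),K,c["dist"])[0,0]
    return o,R.T@np.array([*u,1])
def onz(n,px,z):
    o,d=ray(n,px);return o+d*(z-o[2])/d[2]
def proj(n,P):
    c=robot.camera_info(n);K=np.array([[c["fx"],0,c["cx"]],[0,c["fy"],c["cy"]],[0,0,1]])
    return cv2.projectPoints(np.array(P,float).reshape(-1,1,3),c["rvec"],c["tvec"],K,c["dist"])[0][:,0]
E
```

```text
(no output)
```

View pics/c.png

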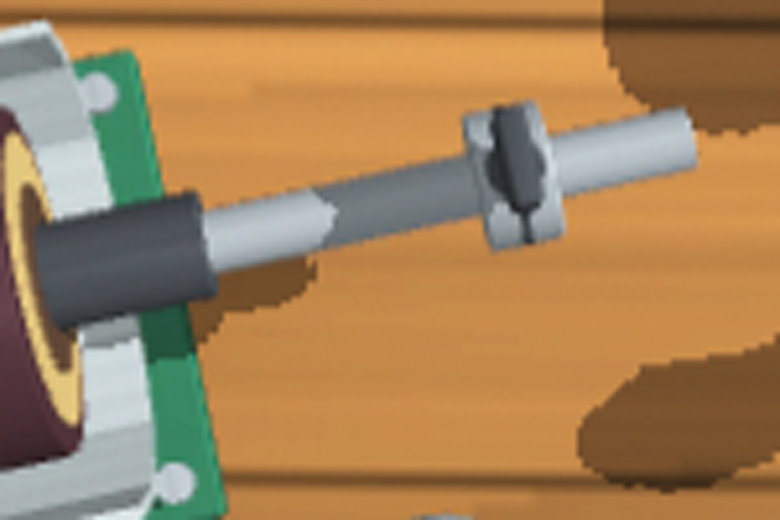

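View pics/d.png

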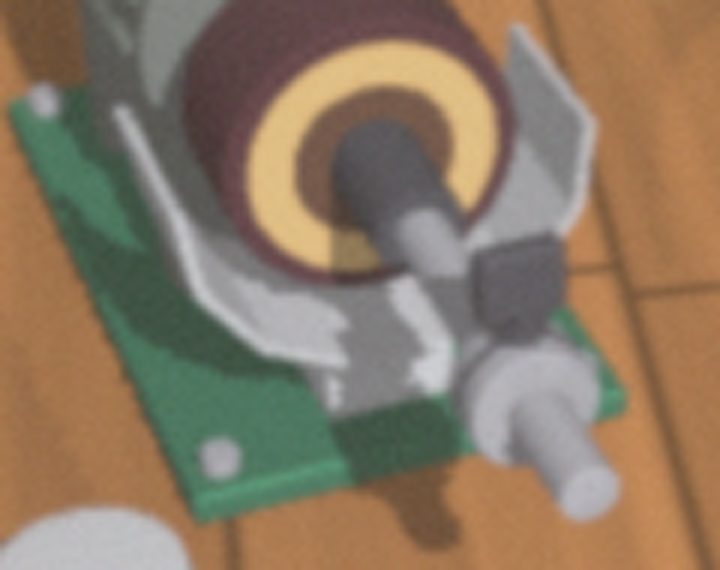

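Top crop: the shaft tip face is at about (692,137), the boss face spans (197,193) to (215,298), and the collar corners are (463,115), (535,100), (565,238) and (493,250). The wing's top centre is near (519,157), nearly square to the shaft. The side crop shows the tip centre at (587,493) and the wing top at (520,250).

```bash
python3 - <<'E'
from h import *
np.set_printoptions(precision=4,suppress=True)
t=lambda u,v:(230+(u+.5)/5.2-.5,190+(v+.5)/5.2-.5)
s=lambda u,v:(200+(u+.5)/6-.5,140+(v+.5)/6-.5)
tip=onz("top",t(692,137),.12); b=onz("top",t(212,241),.12)
print("tip",tip,onz("side",s(587,493),.12),"shaft@boss",b)
y=(b-tip)/np.linalg.norm(b-tip); x=np.array([y[1],-y[0],0]); O=tip+.06*y
print("y",y,"yaw",np.arctan2(x[1],x[0]),"O",O)
f=lambda p:np.array([(p-O)@x,(p-O)@y])*1e3
for n,p,z in [("boss hi",(197,193),.12),("boss lo",(215,298),.12),("c",(463,115),.12),("c",(535,100),.12),("c",(565,238),.12),("c",(493,250),.12),("wing top",(519,157),.176),
  ("plate",(133,52),.01),("plate",(227,515),.01)]: print(n,f(onz("top",t(*p),z)))
for n,p,z in [("wing L",(475,260),.176),("wing R",(565,238),.176),("plate",(200,520),.0),("plate",(625,410),.0)]: print("side",n,f(onz("side",s(*p),z)))
for n in("top","side"): print(n,ray(n,(320,200))[0])
# triangulate tip
o1,d1=ray("top",t(692,137));o2,d2=ray("side",s(587,493))
k=np.linalg.lstsq(np.c_[d1,-d2],o2-o1,rcond=None)[0];print(o1+k[0]*d1,o2+k[1]*d2)
E
```

```text
tip [ 0.529  -0.2112  0.12  ] [ 0.5287 -0.2127  0.12  ] shaft@boss [ 0.4952 -0.063   0.12  ]
y [-0.2224  0.975   0.    ] yaw 0.22423489160062413 O [ 0.5157 -0.1528  0.12  ]
boss hi [15.5419 93.6431]
boss lo [-17.3759  94.6113]
c [21.8523  8.067 ]
c [ 21.692  -14.8282]
c [-22.2113 -14.5389]
c [-21.0957   7.9621]
wing top [-0.3824 -3.1922]
plate [ 83.178  115.7903]
plate [-84.8171 115.3335]
side wing L [-15.3087  -9.0859]
side wing R [14.0121 -8.6146]
side plate [-82.5468 116.3282]
side plate [ 84.1338 117.135 ]
top [ 0.4426 -0.1375  0.8367]
side [ 0.4303 -0.8949  0.6807]
[ 0.5292 -0.2114  0.119 ] [ 0.5289 -0.2113  0.1189]
```

The measurements agree: tip height 0.119 m, collar 44 x 23 mm, plate edge at y=115.5, and hub face at about y=94. The screw is at sander y≈-3.3. Next I check joint room, then move in and grip.

```bash
cat >> h.py <<'E'
np.set_printoptions(precision=4,suppress=True)
YAW=0.2242; O=np.array([.5157,-.1528,0])
xs=np.array([np.cos(YAW),np.sin(YAW),0]); ys=np.array([-np.sin(YAW),np.cos(YAW),0]); zs=np.array([0,0,1.])
def W(x,y,z): return O+(xs*x+ys*y)/1e3+zs*z
def Rt(phi,s=1):
    y=s*(np.cos(phi)*ys-np.sin(phi)*xs); z=-zs
    return np.c_[np.cross(y,z),y,z]
def st(msg=""):
    s=robot.get_state(); p=s["ee_pos"]-O; F=s["force"]; y=s["tool_rot"][:,1]
    phi=np.arctan(-(y@xs)/(y@ys)) if abs(y@ys)>1e-6 else np.pi/2
    print(msg,"t%.2f"%s["time"],"xyz",np.array([p@xs,p@ys,p[2]])*1e3,"F",np.array([F@xs,F@ys,F[2]]).round(2),"Mz %.3f"%s["moment"][2],"phi %.3f"%phi,"op %.4f g %.1f"%(s["opening"],s["grasp_force"]),"j7 %.3f"%s["qpos"][6])
    return s
E
python3 - <<'E'
from h import *
for s in(1,-1):
    for phi in(-.1,0,.8,1.6):
        print(s,phi,robot.ik(W(0,-3.3,.167),Rt(phi,s)),robot.ik(W(0,82,.167),Rt(phi,s)))
st()
robot.move_linear(np.array([.179,.599,.36]),velocity=.3)
robot.move_ptp(W(-.4,-3.3,.28),Rt(0)); st()
E
```

```text
1 -0.1 [-0.3817  0.4219  0.7764  1.9037 -0.3581  0.9591  2.2556] [-0.5169  0.3305  0.7182  1.9892 -0.2722  0.9178  2.0369]
1 0 [-0.3847  0.4231  0.7806  1.9038 -0.3606  0.9597  2.3579] [-0.5097  0.3285  0.709   1.989  -0.2678  0.917   2.1327]
1 0.8 [ 1.0642  0.5601 -1.0829  1.8583  0.5641  1.0712  2.3538] [ 0.9544  0.4764 -1.081   1.9449  0.4957  1.0174  2.2421]
1 1.6 [-0.5819  0.5555  1.0861  1.9086 -0.5749  1.0317 -2.133 ] [-0.7788  0.4662  1.089   1.9953 -0.5005  0.9792 -2.3298]
-1 -0.1 [-0.5201  0.4995  0.9812  1.9072 -0.4932  0.999  -0.764 ] [-0.7328  0.4286  1.0155  1.9943 -0.4457  0.96   -0.9397]
-1 0 [-0.5249  0.5032  0.9889  1.9073 -0.4988  1.001  -0.659 ] [-0.7232  0.4219  1.001   1.9941 -0.4355  0.9567 -0.8493]
-1 0.8 [-0.542   0.5171  1.0169  1.9077 -0.5199  1.0089  0.1599] [-0.6775  0.3941  0.9339  1.9931 -0.3912  0.9438 -0.0913]
-1 1.6 [-0.5339  0.5104  1.0036  1.9075 -0.5099  1.0051  0.9509] [-0.6376  0.3742  0.8779  1.9922 -0.3571  0.935   0.6763]
 t0.10 xyz [-161.6654  807.599   223.9104] F [-0.25 -1.07 -0.37] Mz -0.051 phi -0.514 op 0.0942 g 0.0 j7 -0.053
 t3.62 xyz [ -0.0421  -2.793  279.9271] F [-0.02 -0.38 -0.45] Mz 0.011 phi 0.001 op 0.0943 g 0.0 j7 2.364
```

```bash
python3 - <<'E'
from h import *
q=np.array(robot.get_state()["qpos"]); q[6]-=np.pi; robot.goto_joints(q)
st("rot")
print(robot.move_linear(W(-.4,-3.3,.167),velocity=.12,frame=Rt(0,-1),threshold=12)); robot.pause(.2); st("down")
cv2.imwrite("pics/s1.png",cv2.resize(robot.grab_frame("side")[130:250,200:360,::-1],(800,600),interpolation=cv2.INTER_CUBIC))
E
```

```text
rot t6.38 xyz [ -0.0407  -2.7918 279.9222] F [ 0.71  0.33 -0.06] Mz -0.034 phi 0.001 op 0.0940 g 0.0 j7 -0.777
False
down t7.67 xyz [ -0.1415  -3.3218 167.4645] F [ 0.55  0.47 -0.54] Mz -0.080 phi 0.000 op 0.0937 g 0.0 j7 -0.663
```

View pics/s1.png

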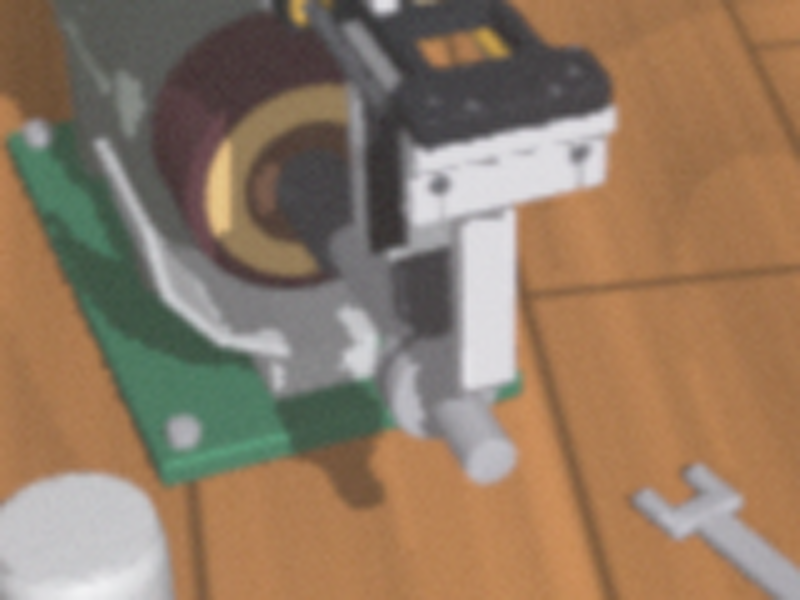

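The near finger (490,300) stands in front of the shaft axis with the dark wing behind it (425,290), so the fingers straddle the wing. Next: grip, loosen, and watch the forces.

```bash
python3 - <<'E'
from h import *
robot.gripper_to(0.0); st("grip")
q0=np.array(robot.get_state()["qpos"])
for a in(.4,.9,1.45):
    q=q0.copy(); q[6]+=a; robot.goto_joints(q); st("a%.2f"%a)
robot.pause(.2); st("end")
E
```

```text
grip t8.97 xyz [ -0.3804  -3.0975 166.9871] F [-0.49  1.76  2.01] Mz 0.187 phi 0.000 op 0.0096 g 30.0 j7 -0.663
a0.40 t9.45 xyz [ -0.3643  -3.3803 166.9372] F [ 2.35 -3.71 -6.17] Mz 0.151 phi 0.396 op 0.0098 g 30.0 j7 -0.267
a0.90 t10.02 xyz [ -0.1062  -2.958  166.9091] F [ 5.59 -1.56 -7.94] Mz 0.101 phi 0.895 op 0.0095 g 30.0 j7 0.231
a1.45 t10.62 xyz [  0.3823  -2.8123 166.9462] F [  7.97  -1.34 -10.68] Mz 0.172 phi 1.446 op 0.0099 g 30.0 j7 0.781
end t10.82 xyz [  0.3893  -2.7934 166.938 ] F [  8.62  -1.51 -10.36] Mz 0.078 phi 1.445 op 0.0097 g 30.0 j7 0.781
```

Loosened. Fx shows the true screw axis is about 0.8 mm further in +x. I regrip centred so the later turn back won't shift the collar, then slide.

```bash
python3 - <<'E'
from h import *
robot.gripper_to(0.04); robot.pause(.1); st("open")
robot.move_linear(W(.4,-2.0,.167),velocity=.02,frame=Rt(1.445,-1)); robot.gripper_to(0.0); st("regrip")
q=np.array(robot.get_state()["qpos"]); q[6]-=.6; robot.goto_joints(q); robot.pause(.1); st("0.85")
s=robot.get_state(); x0=(s["ee_pos"]-O)@xs*1e3
print(robot.move_linear(W(.4,66,.167),velocity=.05,frame=Rt(.845,-1),threshold=8)); st("slid")
E
```

```text
open t11.58 xyz [ -0.3842  -3.0918 166.986 ] F [ 0.72  0.53 -0.43] Mz 0.014 phi 1.450 op 0.0395 g 0.0 j7 0.787
regrip t12.41 xyz [  0.648   -2.0395 167.054 ] F [ 3.36 -0.75 -1.65] Mz 0.105 phi 1.445 op 0.0097 g 30.0 j7 0.780
0.85 t13.16 xyz [  0.5189  -1.9887 167.0365] F [-0.67  0.8  -0.17] Mz -0.164 phi 0.847 op 0.0099 g 30.0 j7 0.182
False
slid t14.67 xyz [  0.3932  66.0782 166.983 ] F [-2.73  1.49  3.36] Mz -0.031 phi 0.845 op 0.0100 g 30.0 j7 0.047
```

```bash
cat >> h.py <<'E'
def fy(n=6):
    v=[]
    for _ in range(n):
        robot.pause(.03); s=robot.get_state(); v.append([s["force"]@ys,(s["ee_pos"]-O)@ys*1e3,s["force"]@xs])
    return np.mean(v,0)
E
python3 - <<'E'
from h import *
robot.move_linear(W(.25,74,.167),velocity=.03,frame=Rt(.8,-1),threshold=8); print("base",fy())
print(robot.move_linear(W(.2,88,.167),velocity=.012,threshold=5)); st("touch"); print(fy())
E
```

```text
base [ 1.3085 74.0896 -0.4745]
True
touch t16.00 xyz [  0.2557  81.8027 166.9475] F [ 0.96 -1.29  2.87] Mz 0.113 phi 0.800 op 0.0101 g 30.0 j7 -0.024
[-0.3655 81.6448  0.2473]
```

```bash
python3 - <<'E'
from h import *
y=81.7
for k in range(14):
    y+=.35; robot.move_linear(W(.25,y,.167),velocity=.01); r=fy(4); print("cmd %.2f"%y,r)
    if r[0]<-8: break
st()
E
```

```text
cmd 82.05 [-3.3138 81.8778  1.3102]
cmd 82.40 [-4.7545 82.1572  1.6646]
cmd 82.75 [-5.2308 82.3586  1.8288]
cmd 83.10 [-6.4812 82.5623  2.1046]
cmd 83.45 [-7.5265 82.7778  1.9682]
cmd 83.80 [-9.1356 82.9655  2.6752]
 t18.50 xyz [  0.2688  82.9584 167.0473] F [ 2.49 -9.92 -1.91] Mz 0.080 phi 0.799 op 0.0099 g 30.0 j7 -0.029
```

```bash
python3 - <<'E'
from h import *
robot.move_linear(W(.25,84.1,.167),velocity=.01); print(fy(4)); 
q0=np.array(robot.get_state()["qpos"])
for a in(.15,.3,.45,.6,.75,.83,.88):
    q=q0.copy(); q[6]-=a; robot.goto_joints(q); robot.pause(.05); s=st("a%.2f"%a)
    if abs(s["moment"][2])>1.2: break
E
```

```text
[-9.8819 83.1387  2.5851]
a0.15 t19.21 xyz [  0.207   82.5902 167.0493] F [ 2.24 -6.54 -2.7 ] Mz -0.149 phi 0.648 op 0.0098 g 30.0 j7 -0.180
a0.30 t19.53 xyz [  0.186   82.6509 167.0522] F [ 0.92 -5.59 -1.74] Mz -0.085 phi 0.498 op 0.0100 g 30.0 j7 -0.330
a0.45 t19.86 xyz [  0.1803  82.6705 167.0795] F [ 1.51 -5.2  -2.54] Mz -0.157 phi 0.348 op 0.0096 g 30.0 j7 -0.480
a0.60 t20.18 xyz [  0.1763  82.7167 167.1196] F [ 0.   -5.04  0.3 ] Mz -0.101 phi 0.198 op 0.0099 g 30.0 j7 -0.630
a0.75 t20.51 xyz [  0.1755  82.7994 167.1317] F [ 0.23 -5.21  2.08] Mz -0.071 phi 0.053 op 0.0099 g 30.0 j7 -0.775
a0.83 t20.81 xyz [  0.1789  82.8473 167.1499] F [-0.78 -6.17  2.33] Mz 0.343 phi -0.027 op 0.0100 g 30.1 j7 -0.855
a0.88 t21.11 xyz [  0.1855  82.8623 167.1613] F [-1.48 -4.65  2.48] Mz 0.538 phi -0.076 op 0.0103 g 31.2 j7 -0.905
```

The screw is tight, but `goto_joints` started from the loaded (deflected) joint angles. That let the push fall to about 6.5 N before the clamp bit, which is marginal. I'll loosen, push again, and tighten from the commanded joints instead.

```bash
python3 - <<'E'
from h import *
q=np.array(robot.get_state()["qpos"]); q[6]+=.85; robot.goto_joints(q); robot.pause(.1); st("loose"); print(fy(4))
y=83.2
for k in range(10):
    robot.move_linear(W(.2,y,.167),velocity=.01,frame=Rt(.77,-1)); r=fy(4); print("cmd %.2f"%y,r)
    if r[0]<-9.8: break
    y+=.3
q0=np.array(robot.ik(W(.2,y,.167),Rt(.77,-1))); print("dq",q0-robot.get_state()["qpos"])
E
```

```text
loose t22.07 xyz [  0.2201  82.5469 167.0807] F [ 2.03 -6.16 -3.79] Mz -0.019 phi 0.778 op 0.0098 g 30.0 j7 -0.050
[-7.1288 82.5482  2.6944]
cmd 83.20 [-6.7573 82.7098  1.417 ]
cmd 83.50 [-8.4908 82.8569  2.0043]
cmd 83.80 [-8.8235 83.0159  2.4243]
cmd 84.10 [-9.5585 83.2024  2.731 ]
cmd 84.40 [-10.6242  83.3717   2.7945]
dq [-0.0005 -0.0003 -0.0007  0.0001 -0.0007  0.0014 -0.0043]
```

```bash
python3 - <<'E'
from h import *
q0=np.array(robot.ik(W(.2,84.4,.167),Rt(.77,-1)))
for a in(.1,.2,.35,.55,.75,.82,.87):
    q=q0.copy(); q[6]-=a; robot.goto_joints(q); robot.pause(.05); s=st("a%.2f"%a)
    if abs(s["moment"][2])>1.2: break
E
```

```text
a0.10 t24.42 xyz [  0.2225  83.3756 167.0649] F [ 2.56 -9.73 -3.36] Mz -0.154 phi 0.673 op 0.0103 g 30.0 j7 -0.154
a0.20 t24.72 xyz [  0.2013  83.3974 167.0666] F [  0.75 -10.09  -2.66] Mz -0.170 phi 0.573 op 0.0097 g 30.0 j7 -0.254
a0.35 t25.04 xyz [  0.1618  83.4364 167.0703] F [ 2.09 -9.76 -2.2 ] Mz -0.140 phi 0.423 op 0.0097 g 30.0 j7 -0.405
a0.55 t25.41 xyz [  0.1365  83.5053 167.0989] F [ 0.86 -9.34 -0.9 ] Mz -0.169 phi 0.223 op 0.0098 g 30.0 j7 -0.604
a0.75 t25.77 xyz [  0.1334  83.557  167.1535] F [-0.63 -9.88  1.  ] Mz -0.130 phi 0.023 op 0.0098 g 30.0 j7 -0.804
a0.82 t26.07 xyz [  0.1438  83.6216 167.1656] F [-0.29 -8.07  2.18] Mz 0.493 phi -0.046 op 0.0102 g 30.4 j7 -0.874
a0.87 t26.38 xyz [  0.151   83.6397 167.1659] F [-0.2  -9.28  2.34] Mz 0.650 phi -0.096 op 0.0104 g 32.0 j7 -0.924
```

```bash
python3 - <<'E'
from h import *
robot.gripper_to(0.06); robot.pause(.1); s=st("open")
robot.move_linear(np.array(s["ee_pos"])+[0,0,.12],velocity=.12); 
robot.move_linear(W(-150,-20,.30),velocity=.25); st("up")
f=robot.grab_frame("top"); cv2.imwrite("pics/t2.png",cv2.resize(f[190:290,220:380,::-1],(800,500),interpolation=cv2.INTER_CUBIC))
E
```

```text
open t27.38 xyz [  0.2326  84.4149 167.009 ] F [-0.29 -0.64 -0.53] Mz -0.018 phi -0.100 op 0.0602 g 0.0 j7 -0.928
up t29.41 xyz [-149.2283  -19.3036  299.8925] F [0.85 1.1  0.41] Mz 0.008 phi -0.099 op 0.0599 g 0.0 j7 -1.167
```

View pics/t2.png

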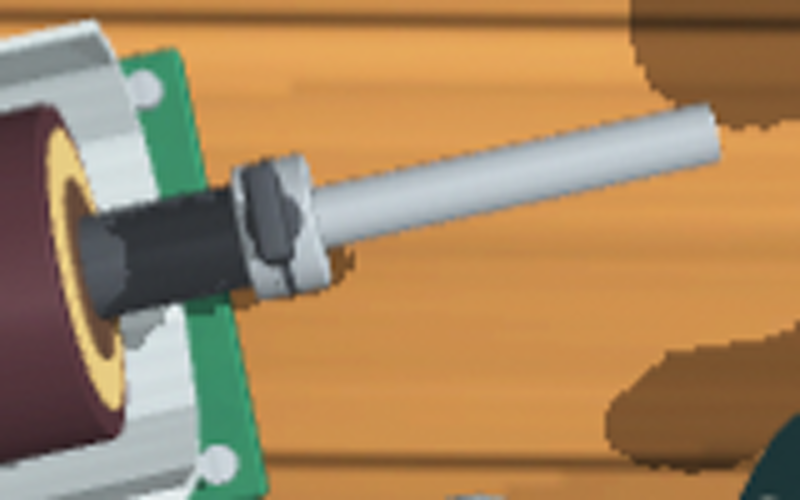

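The collar at (280,225) bears on the hub face. The wing at (270,210) is square to the shaft, so the screw is tight, and the gripper is clear.

```bash
python3 -c "
from rig import robot
print(robot.sign_off())"
```

```text
the job is handed in; nothing more can be done
None
```

The collar now bears on the drum hub with an estimated 10–11 N, the set screw is tight against its stop, the gripper is clear, and the job was handed in at about 29 s; I loosened and retightened once because the first push had dropped to about 6.5 N.

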